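Fit the holding spring across a shaker tray

TASK

Take the tension spring off its parking stand and push the bent-down hook at its orange end fully home into the hole of the brass adjuster block on the shaker tray, feeling for the hole because its exact place along the rail is not known. Then stretch the spring and slip the eye at its blue end over the mushroom-headed post, down under the head, and let go so that it stays strung between hole and post. Work gently: never load the spring against the tray with more than about 20 N, do not overstretch it (hook to eye no more than 215 mm), and do not disturb the beakers or the petri dish.

Things in the scene. Friction and masses are not known exactly. Their poses are not given: they have to be found in the camera images.
- spring: Loose tension spring, about 60 g. Origin: middle of the underside of its orange ferrule block, 14 x 20 x 16 mm (x, y, z); z up. A black sleeve (16 mm diameter, to 65 mm) and the coils drawn out of it run along -y to a blue ferrule of the same size, centre 120 mm away when slack, then the eye. It does not bend; stiffness 150 N/m. Grip a ferrule across its x, from above, tips about 3 mm above its underside, with about 40 N.
- hook_tip (a point): Lowest point of the hook, a straight round steel wire of 5 mm diameter with a rounded tip that points down from the middle of the orange ferrule; the tip is 17 mm below the ferrule's underside.
- eye_grip (a point): Middle of the underside of the blue ferrule (14 x 20 x 16 mm) at the eye end; it moves with the eye as the spring stretches.
- eye (a point): Centre of the eye, a level steel wire loop: opening 15 mm, wire 4 mm, outside 23 mm. It lies 20 mm beyond the blue ferrule's centre along -y of the spring and 4 mm above the ferrule's underside; slack, it is 140 mm from the hook wire.
- tray: Grey shaker tray, fixed, 150 x 270 mm, upper surface 12 mm over the worktop; origin at the middle of its underside, x away from the robot, y left. On a line parallel to y near its front edge stand, left to right: brass adjuster block, black saddle, steel post. The saddle (20 x 40 mm, 57 mm from the post, as high as the block) carries the blue ferrule while the hook is home and the spring slack.
- hole_mid (a point): Middle of the adjuster rail, at the height of the block's top (36 mm over the worktop); axes as the tray's. The brass block (24 x 60 x 20 mm) has one upright through hole in the middle of its top: 8 mm diameter, 1 mm chamfer, 20 mm deep. It is clamped somewhere along the rail: the hole lies on this point's y axis within 14 mm either way, where is not reported. Hook home: orange ferrule sits on the block.
- post_seat (a point): On the post's axis, at the shoulder on which the eye comes to lie (36 mm over the worktop, as high as the block's top), 180 mm from hole_mid along -y. Above it a neck 7 mm in diameter, 5.5 mm high, then a mushroom head 10 mm in diameter, 2.5 mm high. The eye clears the head when its end is lifted 7 mm off the saddle; lifted level, the hook stays in its hole. Let go, the eye is drawn about 4 mm towards the block, under the head.
- stand: White parking stand, fixed, 40 x 170 mm, with two seats whose tops are 38 mm over the worktop; origin on the worktop below the hook seat (a loose slot), the eye seat 120 mm away along -y. The spring lies level on it at the start; lifted 20 mm straight up the hook is free.
- beaker_left: Small glass beaker, 46 mm wide, 57 mm high, loose, standing on the tray about 68 mm behind the line of block and post; origin at its underside. Leave alone.
- beaker_right: The same, to its right. Leave alone.
- petri: Flat clear petri dish, 60 mm across, 16 mm high, loose on the worktop right of the stand; origin at its underside. Leave alone.

How it is judged:
By the outcome, as a careful person would: the job done as asked, in the order asked, and still so for the second after the job is handed in, with the robot touching nothing.
It also fails if it takes over 67 s, if anything falls off the work surface, if the arm or the gripper's body presses on something with over 40 N, if the wrist force passes 120 N, or if a joint passes its speed limit or range.

ROBOT

A 6-joint arm with a two-finger parallel gripper is mounted at the origin on a cart in front of the work surface, level with it; the furniture and walls round the work are solid. World frame = base frame: x ahead of the robot, y to its left, z up, the work surface at z = 0. Lengths are in m, angles in rad, forces in N, time in s.
With the tool pointing down it reaches from about 0.225 to 0.875 m from the base axis. Payload 3.4 kg.
Tool frame: the origin (TCP) lies at the very end of the fingers, on their centre line; the grasp point (between the pads) lies 19 mm behind it (manip.pinch_z is the distance from the TCP to the grasp point, in m); z points along the fingers, y is the line along which they close (so a half turn about z gives the same grasp; the last joint's range is limited). The gripper opens to 85 mm and grips with 20 to 120 N. Pads are 22 mm wide; open, the fingers measure 114 mm over their backs; the gripper's body (76 mm by 85 mm) begins 54 mm behind the grasp point. The pads swing forward as they close: fully open they stand 13 mm farther back than shut.
Start: joints at [1.029, 0.276, 1.505, -0, 1.361, -0.121], TCP at [0.235, 0.525, 0.231] pointing down, gripper open.
Joint ranges: [-2.89, 2.89], [-0.75, 2.08], [0.22, 2.7], [-1.18, 4.32], [0.11, 2.71], [-2.7, 2.7]. Speed limits (rad/s): [2.57, 2.57, 3.14, 3.14, 3.14, 3.14].

INTERFACE

Orientations are given as a unit quaternion [w, x, y, z].
In Python, from rig import manip gives the robot as it stands. The module is installed in compiled form; this text tells all that it offers.
- The arm moves only by the shell command python3 -m jog 'ROWS' [FORCE]. ROWS is JSON, a list of rows, each an object of numbers: "dx", "dy", "dz": the shift along the tool's x, y, z each as a share of 25 cm, from -1 to 1; "ax", "ay", "az": the turn, a rotation vector about the tool's x, y, z each as a share of 90 degrees, from -1 to 1; "grip": the opening, from -1 (shut) to 1 (fully open), so that 0 is half open. A call has 1 to 5 rows; each row is the pose to reach, as a shift and turn from the pose commanded when the call began, along the tool's axes at that moment; what a row does not reach only later rows make up. A row lasts 1/12 s, in which the tool goes at most 41.7 mm and 7.16 degrees, less where a joint would pass 70% of its speed; a pose out of reach is approached as far as the arm can. A call with a number of a shift or a turn outside -1 to 1 is refused whole. A call with a gripper value outside its range is refused whole. The fingers move at their own pace and stop on an object; FORCE is the grip in N (left out, the last holds). Time passes only in rows, so rows that repeat a pose let the fingers close. It gives the time, the measured TCP pose, the force, the opening and the grip force at its end, in the units of the state.
- manip.get_state(): the state, without advancing time (a new reading comes with each control period).
- manip.get_image(name): name is "scene" or "top"; returns a dict with "img" (480x640x3 uint8, red, green, blue), "mtx" (3x3 intrinsics, pixels), "world_to_cam" (4x4, takes a point from world to camera coordinates). Camera axes: x right, y down, z forward; pixel columns grow to the right and rows downward; lengths in m; the calibration is good to about 2 mm. A picture is of the moment at which its call begins. There is no depth.
- manip.sign_off(): hands the job in; it is judged then, once.
The state is a dict: "clock": time; "qpos": joint angles; "qd": joint speeds; "effort": joint torques, N m; "position": TCP position; "ee_rot": TCP orientation; "contact_force": force on the tool from outside, world axes, zero at the start; "moment": the same for the moment, N m; "width": finger opening in m; "gripper_force": force on a finger pad.
Only numpy, scipy, OpenCV 4.12 (cv2) and the standard library are available. Lean on these libraries where they do the work, as an engineer would, in place of code of your own. Each camera call takes 0.05 s, during which the arm holds its last target. There are 200 camera calls.

## Working session

There is one attempt and no reset: what is moved stays moved. The work goes in short steps, Python scripts to look and compute and a shell command to move; the robot and the scene stay as the last step left them, time stands still between calls to the robot, and variables do not carry over. Pictures are saved under pics/ and viewed, at most 14 in all, crops included, and the job is handed in when it is done.

```bash
mkdir -p pics; python3 - <<'E'
from rig import manip
import cv2,numpy as np
for n in("scene","top"):
    d=manip.get_image(n); cv2.imwrite(f"pics/{n}0.png",d["img"][:,:,::-1]); np.savez(f"{n}0.npz",**d)
    print(n,d["mtx"].tolist(),np.round(d["world_to_cam"],4).tolist())
s=manip.get_state();print(s)
E
```

```text
scene [[526.3580030803577, 0.0, 318.8242737237378], [0.0, 526.3580030803577, 241.72311743611306], [0.0, 0.0, 1.0]] [[0.8587, -0.5123, 0.0088, -0.5251], [-0.3436, -0.5884, -0.7319, 0.2039], [0.3802, 0.6255, -0.6813, 0.882], [0.0, 0.0, 0.0, 1.0]]
top [[574.3861433202642, 0.0, 319.2815545099395], [0.0, 574.3861433202642, 229.0355901916688], [0.0, 0.0, 1.0]] [[0.0039, -0.9998, 0.018, -0.0905], [-0.9876, -0.0067, -0.157, 0.5421], [0.1571, -0.0172, -0.9874, 0.9971], [0.0, 0.0, 0.0, 1.0]]
{'clock': 0.1, 'qpos': array([ 1.02900877e+00,  2.76559853e-01,  1.50600722e+00, -3.17669432e-06,
        1.36072277e+00, -1.20990644e-01]), 'qd': array([ 0.00056054, -0.00042967, -0.00054001,  0.0013511 , -0.00120994,
       -0.00083321]), 'effort': array([ 1.09948392e-03, -4.17697513e+01, -2.46407586e+01, -8.55138774e-05,
        5.82802677e-03,  3.30504417e-05]), 'position': array([0.23463419, 0.52442752, 0.23050993]), 'ee_rot': array([-2.74626408e-04,  2.08849186e-01,  9.77947492e-01, -8.02926015e-04]), 'contact_force': array([-0.00370975, -0.55432774,  0.20638064]), 'moment': array([0.00596025, 0.02627006, 0.05426334]), 'gripper_force': 0.0, 'width': 0.08535297215795401}
```

View pics/top0.png

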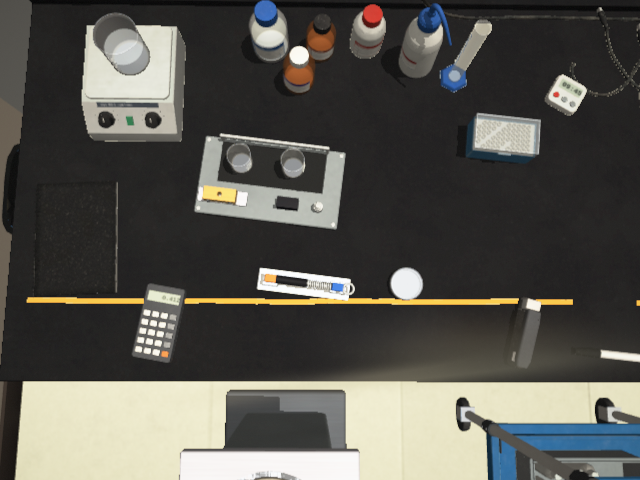

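View pics/scene0.png

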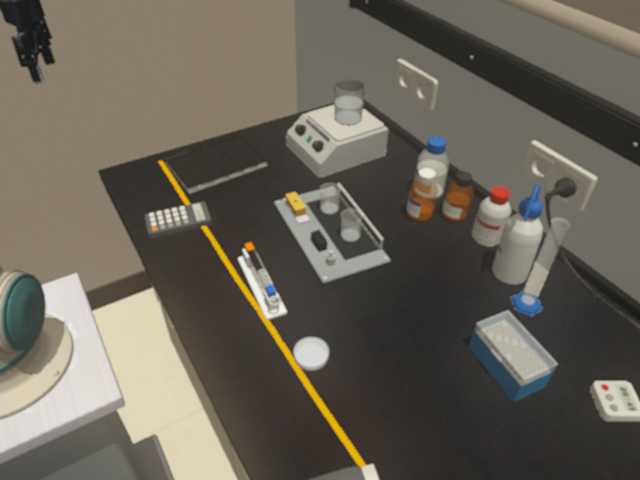

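The top view shows the tray with the brass block at about (219,195), saddle (287,203), post (318,207), and the spring with its orange ferrule at (269,279) and blue at (338,288). In the scene view, the spring runs from (250,248) to (270,292). I'll zoom in on the top view and measure.

```bash
cat > h.py <<'E'
import numpy as np,cv2
def load(n,k=0):
    d=np.load(f"{n}{k}.npz"); return d["img"],d["mtx"],d["world_to_cam"]
def ray(n,uv,z,k=0):
    _,K,T=load(n,k); d=T[:3,:3].T@np.linalg.solve(K,[*uv,1]); c=-T[:3,:3].T@T[:3,3]
    return c+d*(z-c[2])/d[2]
def tri(a,b,k=0):
    A=[];B=[]
    for n,uv in(("top",a),("scene",b)):
        _,K,T=load(n,k);P=K@T[:3]
        for i in(0,1):
            r=uv[i]*P[2]-P[i];A.append(r[:3]);B.append(-r[3])
    x,res,*_=np.linalg.lstsq(np.array(A),np.array(B),rcond=None);return x
def blobs(n,lo,hi,box,k=0,mn=8):
    im=load(n,k)[0];x0,y0,x1,y1=box
    m=cv2.inRange(cv2.cvtColor(im[y0:y1,x0:x1],cv2.COLOR_RGB2HSV),lo,hi)
    c,l,s,ct=cv2.connectedComponentsWithStats(m)
    return [(np.round(ct[i]+[x0,y0],1).tolist(),s[i].tolist()) for i in range(1,c) if s[i,4]>=mn]
E
python3 - <<'E'
from h import *
im=load("top")[0]
a=cv2.resize(im[180:230,190:350],None,fx=5,fy=5,interpolation=cv2.INTER_CUBIC)
b=cv2.resize(im[262:306,245:405],None,fx=5,fy=5,interpolation=cv2.INTER_CUBIC)
cv2.imwrite("pics/c.png",np.vstack([a,b])[:,:,::-1])
im=load("scene")[0]
cv2.imwrite("pics/d.png",cv2.resize(im[180:330,230:400],None,fx=4,fy=4,interpolation=cv2.INTER_CUBIC)[:,:,::-1])
O=((3,150,120),(17,255,255));B=((100,120,60),(125,255,255));Y=((18,120,100),(32,255,255));K=((0,0,0),(180,255,50))
for n,bx,by in(("top",(245,262,360,306),(190,180,260,215)),("scene",(235,235,295,325),(275,180,320,225))):
    print(n,"O",blobs(n,*O,bx),"B",blobs(n,*B,bx),"Y",blobs(n,*Y,by))
E
```

```text
top O [([269.8, 279.0], [20, 12, 12, 8, 25])] B [([336.9, 286.6], [87, 21, 11, 8, 76])] Y [([219.3, 194.0], [13, 6, 34, 17, 416])]
scene O [([249.2, 246.0], [9, 7, 11, 10, 40])] B [([270.1, 289.7], [31, 50, 9, 10, 61])] Y [([295.1, 202.5], [10, 11, 20, 25, 286])]
```

View pics/c.png

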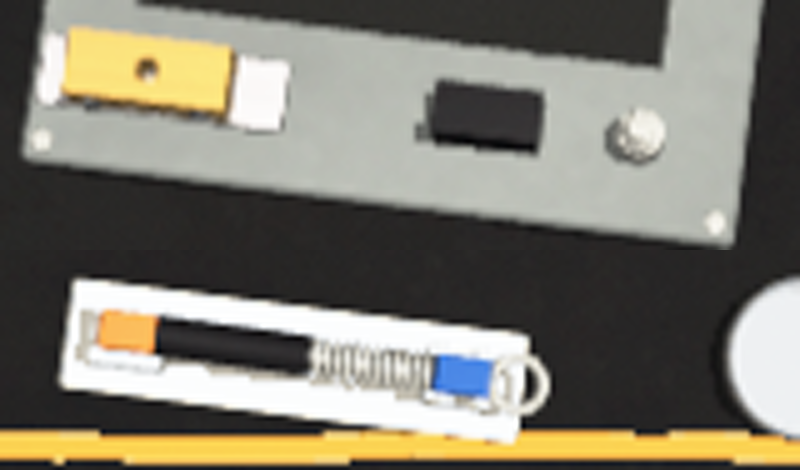

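View pics/d.png

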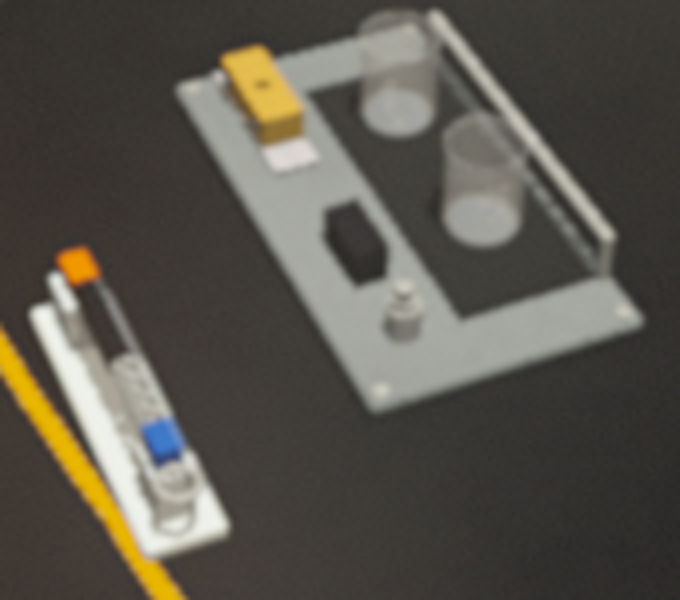

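The crops show the hole at about (219.2,193.4) in the top image and (295,200.7) in the scene image. The post head is at about (317.8,206), orange at (270,277.6), and blue at (336.8,286.8).

```bash
python3 - <<'E'
from h import *
c=lambda x,y:((x+.5)/5-.5,(y+.5)/5-.5)
t=lambda x,y:np.add(c(x,y),(190,180)); s=lambda x,y:np.add(c(x,y-250),(245,262))
q=lambda x,y:np.add(((x+.5)/4-.5,(y+.5)/4-.5),(230,180))
P=dict(hole=(t(148,69),q(262,85),.036),post=(t(643,130),q(402,288),.044),orange=(s(128,330),q(78,265),.054),
 blue=(s(461,376),q(162,440),.054),eye=(s(524,384),None,.042),saddle=(t(488,115),q(350,225),.036),
 trayFL=(t(41,140),q(194,91),.013),trayFR=(t(716,222),q(382,391),.013),petri=((406.5,283),None,.01))
R={}
for k,(a,b,z) in P.items():
    R[k]=ray("top",a,z); print(k,"top",np.round(R[k]*1000,1),"scene",np.round(ray("scene",b,z)*1000,1) if b is not None else "","tri",np.round(tri(a,b)*1000,1) if b is not None else "")
for a,b in(("hole","post"),("orange","blue"),("trayFL","trayFR"),("orange","eye")):
    d=R[a]-R[b];print(a,b,np.hypot(*d[:2])*1000,np.degrees(np.arctan2(-d[0],d[1])))
from rig import manip
s=manip.get_state();from scipy.spatial.transform import Rotation as Ro
print(Ro.from_quat(s["ee_rot"],scalar_first=True).as_matrix().round(4))
E
```

```text
hole top [608.9  96.4  36. ] scene [609.2  97.8  36. ] tri [608.4  96.2  37.4]
post top [585.8 -85.5  44. ] scene [586.8 -83.5  44. ] tri [585.4 -85.5  46.4]
orange top [453.4  -1.1  54. ] scene [454.2   0.6  54. ] tri [453.4  -1.2  55.8]
blue top [ 437.8 -118.8   54. ] scene [ 437.9 -121.    54. ] tri [ 438.3 -119.1   51.8]
eye top [ 435.8 -141.9   42. ] scene  tri 
saddle top [592.6 -28.7  36. ] scene [592.7 -24.1  36. ] tri [591.  -28.6  40.6]
trayFL top [586.5 139.1  13. ] scene [587.1 137.9  13. ] tri [587.2 139.2  11.9]
trayFR top [ 557.1 -113.4   13. ] scene [ 558.4 -112.5   13. ] tri [ 557.2 -113.5   14.4]
petri top [ 448.  -249.9   10. ] scene  tri 
hole post 183.37964334527675 -7.233799875162217
orange blue 118.78882959046976 -7.556832033020351
trayFL trayFR 254.27242117898035 -6.627278784961804
orange eye 141.96999913457367 -7.148663308520525
[[-9.128e-01  4.085e-01 -9.000e-04]
 [ 4.085e-01  9.128e-01 -1.500e-03]
 [ 2.000e-04 -1.700e-03 -1.000e+00]]
```

```bash
cat > go.py <<'E'
# usage: go.py x y z(mm) yaw(deg of tool y axis) -> shift/turn shares for one call
import sys,numpy as np
from rig import manip
from scipy.spatial.transform import Rotation as R
def plan(p,yaw):
    s=manip.get_state();M=R.from_quat(s["ee_rot"],scalar_first=True)
    y=np.radians(yaw);Y=np.array([np.cos(y),np.sin(y),0]);Z=np.array([0,0,-1.]);T=R.from_matrix(np.c_[np.cross(Y,Z),Y,Z])
    d=M.inv().apply(np.array(p)/1000-s["position"])
    r=(M.inv()*T).as_rotvec()
    print("t",round(s["clock"],2),"pos",(s["position"]*1000).round(1),"F",np.round(s["contact_force"],1),"w",round(s["width"]*1000,1),"gf",round(s["gripper_force"],1))
    print("d",(d/.25).round(4),"rows",round(np.linalg.norm(d)/.0417,1),"a",(r/(np.pi/2)).round(4),"q",s["qpos"].round(2))
a=list(map(float,sys.argv[1:]))
if __name__=="__main__":plan(a[:3],a[3])
E
python3 go.py 308 350 190 41.5
```

```text
t 0.1 pos [234.6 524.4 230.5] F [-0.  -0.6  0.2] w 85.4 gf 0.0
d [-0.5529 -0.5167  0.1628] rows 4.6 a [-1.10e-03  1.00e-04  2.71e-01] q [ 1.03  0.28  1.51 -0.    1.36 -0.12]
```

```bash
python3 -m jog '[{"dx":-0.11,"dy":-0.1,"dz":0.03,"az":0.055,"grip":0},{"dx":-0.22,"dy":-0.2,"dz":0.06,"az":0.11,"grip":0},{"dx":-0.33,"dy":-0.3,"dz":0.1,"az":0.165,"grip":0},{"dx":-0.44,"dy":-0.41,"dz":0.13,"az":0.22,"grip":0},{"dx":-0.553,"dy":-0.517,"dz":0.163,"az":0.271,"grip":0}]' 40; python3 go.py 381 175 145 17
```

```text
t 0.1 pos [234.6 524.4 230.5] F [-0.  -0.6  0.2] w 85.4 gf 0.0
d [-1.1054 -1.036   0.3436] rows 9.3 a [-1.100e-03  3.000e-04  5.432e-01] q [ 1.03  0.28  1.51 -0.    1.36 -0.12]schema error: expected keys dx, dy, dz, ax, ay, az, grip
```

```bash
python3 -m jog '[{"dx":-0.11,"dy":-0.1,"dz":0.03,"ax":0,"ay":0,"az":0.055,"grip":0},{"dx":-0.22,"dy":-0.2,"dz":0.06,"ax":0,"ay":0,"az":0.11,"grip":0},{"dx":-0.33,"dy":-0.3,"dz":0.1,"ax":0,"ay":0,"az":0.165,"grip":0},{"dx":-0.44,"dy":-0.41,"dz":0.13,"ax":0,"ay":0,"az":0.22,"grip":0},{"dx":-0.553,"dy":-0.517,"dz":0.163,"ax":0,"ay":0,"az":0.271,"grip":0}]' 40; python3 go.py 381 175 145 17
```

```text
clock: 0.52
position: [0.3081, 0.3487, 0.1898]
ee_rot: [-0.0, 0.412, 0.911, -0.0]
contact_force: [0.1, -0.5, -0.1]
width: 0.0426
gripper_force: 0.0
t 0.52 pos [308.1 348.7 189.8] F [ 0.1 -0.5 -0.1] w 42.6 gf 0.0
d [-0.7141 -0.2396  0.1795] rows 4.6 a [-4.000e-04  2.000e-04  2.703e-01] q [ 0.7   0.14  1.79 -0.    1.21 -0.02]
```

```bash
python3 -m jog '[{"dx":-0.14,"dy":-0.05,"dz":0.036,"ax":0,"ay":0,"az":0.055,"grip":0},{"dx":-0.28,"dy":-0.1,"dz":0.07,"ax":0,"ay":0,"az":0.11,"grip":0},{"dx":-0.42,"dy":-0.14,"dz":0.1,"ax":0,"ay":0,"az":0.165,"grip":0},{"dx":-0.57,"dy":-0.19,"dz":0.14,"ax":0,"ay":0,"az":0.22,"grip":0},{"dx":-0.714,"dy":-0.24,"dz":0.18,"ax":0,"ay":0,"az":0.27,"grip":0}]'; python3 go.py 454 1.5 90 -7.3
```

```text
clock: 0.93
position: [0.382, 0.1752, 0.1452]
ee_rot: [0.0, 0.595, 0.804, 0.0]
contact_force: [0.7, 0.3, 0.7]
width: 0.0427
gripper_force: 0.0
t 0.93 pos [382.  175.2 145.2] F [0.7 0.3 0.7] w 42.7 gf 0.0
d [-0.7488  0.0723  0.221 ] rows 4.7 a [ 4.000e-04 -1.000e-04  2.699e-01] q [ 0.26  0.11  1.95 -0.    1.08 -0.03]
```

```bash
python3 -m jog '[{"dx":-0.15,"dy":0.015,"dz":0.04,"ax":0,"ay":0,"az":0.055,"grip":-0.2},{"dx":-0.3,"dy":0.03,"dz":0.08,"ax":0,"ay":0,"az":0.11,"grip":-0.2},{"dx":-0.45,"dy":0.04,"dz":0.13,"ax":0,"ay":0,"az":0.165,"grip":-0.2},{"dx":-0.6,"dy":0.058,"dz":0.18,"ax":0,"ay":0,"az":0.22,"grip":-0.2},{"dx":-0.749,"dy":0.072,"dz":0.221,"ax":0,"ay":0,"az":0.27,"grip":-0.2}]'; python3 go.py 454 1.5 41 -7.3
```

```text
clock: 1.35
position: [0.4541, 0.0016, 0.0894]
ee_rot: [-0.0, 0.751, 0.66, -0.0]
contact_force: [1.2, 0.1, -0.8]
width: 0.0343
gripper_force: 0.0
t 1.35 pos [454.1   1.6  89.4] F [ 1.2  0.1 -0.8] w 34.3 gf 0.0
d [-0.0004 -0.0004  0.1936] rows 1.2 a [-0.0004 -0.0002 -0.0007] q [-0.15  0.23  1.97  0.    0.94 -0.02]
```

```bash
python3 -m jog '[{"dx":0,"dy":0,"dz":0.08,"ax":0,"ay":0,"az":0,"grip":-0.2},{"dx":0,"dy":0,"dz":0.14,"ax":0,"ay":0,"az":0,"grip":-0.2},{"dx":0,"dy":0,"dz":0.175,"ax":0,"ay":0,"az":0,"grip":-0.2},{"dx":0,"dy":0,"dz":0.193,"ax":0,"ay":0,"az":0,"grip":-0.2},{"dx":0,"dy":0,"dz":0.193,"ax":0,"ay":0,"az":0,"grip":-0.2}]' && python3 -m jog '[{"dx":0,"dy":0,"dz":0,"ax":0,"ay":0,"az":0,"grip":-1},{"dx":0,"dy":0,"dz":0,"ax":0,"ay":0,"az":0,"grip":-1},{"dx":0,"dy":0,"dz":0,"ax":0,"ay":0,"az":0,"grip":-1},{"dx":0,"dy":0,"dz":0,"ax":0,"ay":0,"az":0,"grip":-1},{"dx":0,"dy":0,"dz":0,"ax":0,"ay":0,"az":0,"grip":-1}]' 40;  python3 go.py 454 1.5 80 -7.3
```

```text
clock: 1.77
position: [0.4534, 0.0038, 0.0412]
ee_rot: [-0.001, 0.749, 0.662, -0.001]
contact_force: [-0.8, 0.5, -0.2]
width: 0.0341
gripper_force: 0.0
clock: 2.18
position: [0.4548, 0.0038, 0.0429]
ee_rot: [0.001, 0.749, 0.662, 0.001]
contact_force: [-0.9, 2.2, 4.0]
width: 0.0128
gripper_force: 41.7
t 2.18 pos [454.8   3.8  42.9] F [-0.9  2.2  4. ] w 12.8 gf 41.7
d [-0.0093 -0.002  -0.1486] rows 0.9 a [ 0.0012 -0.0003  0.0024] q [-0.15  0.29  2.03  0.    0.82 -0.02]
```

```bash
python3 -m jog '[{"dx":0,"dy":0,"dz":-0.03,"ax":0,"ay":0,"az":0,"grip":-1},{"dx":0,"dy":0,"dz":-0.07,"ax":0,"ay":0,"az":0,"grip":-1},{"dx":0,"dy":0,"dz":-0.12,"ax":0,"ay":0,"az":0,"grip":-1},{"dx":0,"dy":0,"dz":-0.18,"ax":0,"ay":0,"az":0,"grip":-1},{"dx":0,"dy":0,"dz":-0.2,"ax":0,"ay":0,"az":0,"grip":-1}]'
python3 - <<'E'
from rig import manip
import cv2,numpy as np
for n in("scene","top"):
    d=manip.get_image(n); np.savez(f"{n}1.npz",**d)
from h import *
a=cv2.resize(load("top",1)[0][235:305,235:365],None,fx=4,fy=4,interpolation=cv2.INTER_CUBIC)
b=cv2.resize(load("scene",1)[0][220:320,220:350],None,fx=3,fy=3,interpolation=cv2.INTER_CUBIC)
c=np.zeros((300,910,3),np.uint8);c[:280,:520]=a;c[:300,520:]=b
cv2.imwrite("pics/e.png",c[:,:790,::-1])
E
python3 go.py 454 1.5 90 -7.3
```

```text
clock: 2.6
position: [0.4553, 0.0032, 0.094]
ee_rot: [0.001, 0.749, 0.662, 0.001]
contact_force: [0.8, 0.2, -0.9]
width: 0.0122
gripper_force: 41.0
t 2.7 pos [455.1   3.3  93.2] F [-0.1 -0.  -1.2] w 12.6 gf 41.0
d [-0.0075 -0.0034  0.0127] rows 0.1 a [0.0019 0.0001 0.0023] q [-0.15  0.22  1.96 -0.    0.95 -0.02]
```

View pics/e.png

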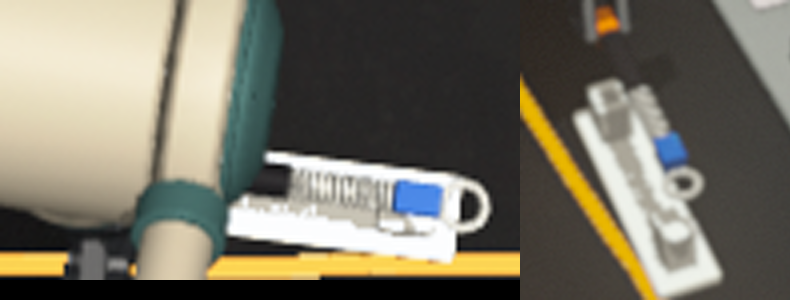

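The crop shows the spring clear of the stand. The orange ferrule is in the fingers (scene ~(321,226)), and the blue ferrule is level and free at top ~(339,284) and scene ~(270,270).

```bash
python3 - <<'E'
from h import *
O=((3,150,80),(17,255,255));B=((100,120,60),(125,255,255))
bt=blobs("top",*B,(245,262,380,306),1);bs=blobs("scene",*B,(225,220,300,325),1);os=blobs("scene",*O,(225,205,300,260),1)
print(bt,bs,os)
print("blue tri",(tri(bt[0][0],bs[0][0],1)*1e3).round(1))
b0=tri([336.9,286.6],[270.1,289.7]);print("blue0",(b0*1e3).round(1))
for z in(.1,.104,.108):print((ray("scene",os[0][0],z,1)*1e3).round(1))
E
for i in 1 2 3; do python3 -c "
from rig import manip;s=manip.get_state();print(s['position'],s['clock'],s['moment'])"; done
```

```text
[([338.9, 284.3], [88, 18, 12, 9, 86])] [([270.0, 269.8], [40, 44, 11, 12, 78])] [([248.4, 226.3], [21, 17, 7, 10, 40])]
blue tri [ 439.9 -120.3  102.7]
blue0 [ 438.4 -119.2   51.7]
[458.4   3.9 100. ]
[ 4.568e+02 -4.000e-01  1.040e+02]
[455.1  -4.7 108. ]
[0.45506738 0.00326106 0.0931699 ] 2.7 [ 0.09233951 -0.02316656 -0.02981377]
[0.45506738 0.00326106 0.0931699 ] 2.7 [ 0.09233951 -0.02316656 -0.02981377]
[0.45506738 0.00326106 0.0931699 ] 2.7 [ 0.09233951 -0.02316656 -0.02981377]
```

```bash
python3 go.py 609.3 100.8 90 -7.2
```

```text
t 2.7 pos [455.1   3.3  93.2] F [-0.1 -0.  -1.2] w 12.6 gf 41.0
d [0.4634 0.564  0.0143] rows 4.4 a [0.0019 0.0001 0.0012] q [-0.15  0.22  1.96 -0.    0.95 -0.02]
```

```bash
python3 -m jog '[{"dx":0.05,"dy":0.06,"dz":0,"ax":0,"ay":0,"az":0,"grip":-1},{"dx":0.13,"dy":0.17,"dz":0,"ax":0,"ay":0,"az":0,"grip":-1},{"dx":0.22,"dy":0.27,"dz":0,"ax":0,"ay":0,"az":0,"grip":-1},{"dx":0.3,"dy":0.37,"dz":0,"ax":0,"ay":0,"az":0,"grip":-1},{"dx":0.38,"dy":0.46,"dz":0,"ax":0,"ay":0,"az":0,"grip":-1}]' && python3 -m jog '[{"dx":0.05,"dy":0.06,"dz":0.01,"ax":0,"ay":0,"az":0,"grip":-1},{"dx":0.083,"dy":0.104,"dz":0.01,"ax":0,"ay":0,"az":0,"grip":-1},{"dx":0.083,"dy":0.104,"dz":0.014,"ax":0,"ay":0,"az":0,"grip":-1},{"dx":0.083,"dy":0.104,"dz":0.014,"ax":0,"ay":0,"az":0,"grip":-1},{"dx":0.083,"dy":0.104,"dz":0.014,"ax":0,"ay":0,"az":0,"grip":-1}]'
python3 - <<'E'
from rig import manip
import numpy as np
for n in("scene","top"):
    np.savez(f"{n}2.npz",**manip.get_image(n))
from h import *
O=((3,150,80),(17,255,255));B=((100,120,60),(125,255,255))
bt=blobs("top",*B,(245,150,360,262),2);bs=blobs("scene",*B,(270,180,400,290),2);os=blobs("scene",*O,(250,100,350,230),2)
print(bt,bs,os)
print("blue tri",(tri(bt[0][0],bs[0][0],2)*1e3).round(1))
im=load("scene",2)[0];im2=load("top",2)[0]
a=cv2.resize(im[130:270,260:390],None,fx=3,fy=3,interpolation=cv2.INTER_CUBIC)
b=cv2.resize(im2[150:290,230:360],None,fx=3,fy=3,interpolation=cv2.INTER_CUBIC)
cv2.imwrite("pics/f.png",np.hstack([a,b])[:,:,::-1])
E
python3 go.py 609.3 100.8 80 -7.2
```

```text
clock: 3.12
position: [0.581, 0.0843, 0.091]
ee_rot: [-0.0, 0.75, 0.662, -0.0]
contact_force: [0.2, -0.6, 0.1]
width: 0.0128
gripper_force: 41.0
clock: 3.53
position: [0.6067, 0.1004, 0.0876]
ee_rot: [-0.001, 0.75, 0.662, -0.001]
contact_force: [-0.5, 1.2, -0.4]
width: 0.0128
gripper_force: 41.0
[([282.6, 197.3], [32, 43, 12, 10, 96])] [([316.6, 212.9], [42, 28, 10, 10, 66])] [([294.4, 178.5], [42, 75, 6, 8, 30])]
blue tri [590.2 -23.3  96.8]
t 3.63 pos [607.  100.2  88.3] F [ 0.3 -0.  -0.8] w 12.5 gf 41.0
d [0.0036 0.0088 0.033 ] rows 0.2 a [-0.001   0.0003  0.0007] q [ 0.05  0.44  1.62 -0.    1.08  0.18]
```

View pics/f.png

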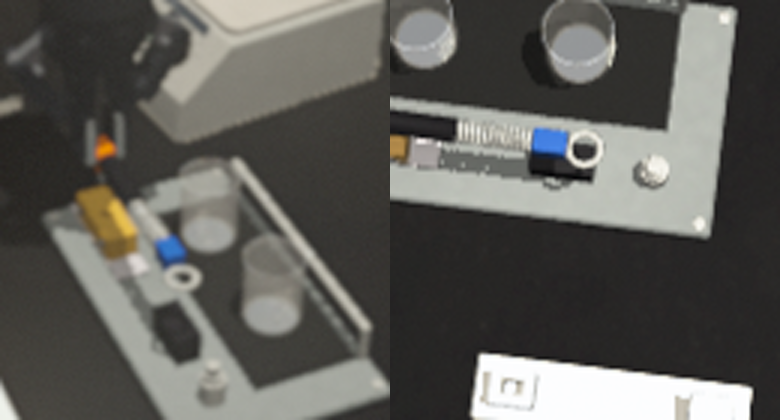

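The image shows the spring held level over the tray. The hook is just above the brass block, the blue ferrule is over the saddle, and the beakers are untouched.

```bash
python3 -m jog '[{"dx":0.005,"dy":0.012,"dz":0.03,"ax":0,"ay":0,"az":0,"grip":-1},{"dx":0.005,"dy":0.012,"dz":0.06,"ax":0,"ay":0,"az":0,"grip":-1},{"dx":0.005,"dy":0.012,"dz":0.09,"ax":0,"ay":0,"az":0,"grip":-1},{"dx":0.005,"dy":0.012,"dz":0.1,"ax":0,"ay":0,"az":0,"grip":-1},{"dx":0.005,"dy":0.012,"dz":0.1,"ax":0,"ay":0,"az":0,"grip":-1}]'
python3 - <<'E'
from rig import manip
for n in("scene","top"):
    import numpy as np;np.savez(f"{n}3.npz",**manip.get_image(n))
from h import *
B=((100,120,60),(125,255,255))
bt=blobs("top",*B,(245,150,360,262),3);bs=blobs("scene",*B,(270,180,400,290),3)
print(bt,bs,(tri(bt[0][0],bs[0][0],3)*1e3).round(1))
E
python3 go.py 609.9 101.2 58 -7.2
```

```text
clock: 4.05
position: [0.6104, 0.1016, 0.0621]
ee_rot: [-0.001, 0.75, 0.662, -0.001]
contact_force: [0.6, -1.1, -0.8]
width: 0.0129
gripper_force: 41.0
[([282.6, 197.9], [32, 44, 12, 9, 89])] [([317.8, 222.0], [44, 38, 9, 9, 63])] [594.5 -22.   70.6]
t 4.15 pos [611.4 101.7  63.2] F [-0.5  0.4  0.1] w 12.4 gf 41.0
d [-0.0027 -0.0057  0.021 ] rows 0.1 a [-0.0003  0.      0.0011] q [0.05 0.47 1.64 0.   1.03 0.18]
```

```bash
cat > ok.py <<'E'
import sys,numpy as np
from rig import manip
s=manip.get_state();f=s["contact_force"];print((s["position"]*1e3).round(1),f.round(1),s["moment"].round(2));sys.exit(np.linalg.norm(f)>float(sys.argv[1]))
E
python3 -m jog '[{"dx":0,"dy":-0.004,"dz":0.004,"ax":0,"ay":0,"az":0,"grip":-1},{"dx":0,"dy":-0.004,"dz":0.008,"ax":0,"ay":0,"az":0,"grip":-1},{"dx":0,"dy":-0.004,"dz":0.008,"ax":0,"ay":0,"az":0,"grip":-1}]' >/dev/null; python3 ok.py 5 && python3 -m jog '[{"dx":0,"dy":0,"dz":0.004,"ax":0,"ay":0,"az":0,"grip":-1},{"dx":0,"dy":0,"dz":0.008,"ax":0,"ay":0,"az":0,"grip":-1},{"dx":0,"dy":0,"dz":0.008,"ax":0,"ay":0,"az":0,"grip":-1}]' >/dev/null; python3 ok.py 5 && python3 -m jog '[{"dx":0,"dy":0,"dz":0.004,"ax":0,"ay":0,"az":0,"grip":-1},{"dx":0,"dy":0,"dz":0.008,"ax":0,"ay":0,"az":0,"grip":-1},{"dx":0,"dy":0,"dz":0.008,"ax":0,"ay":0,"az":0,"grip":-1}]' >/dev/null; python3 ok.py 5 && python3 -m jog '[{"dx":0,"dy":0,"dz":0.004,"ax":0,"ay":0,"az":0,"grip":-1},{"dx":0,"dy":0,"dz":0.008,"ax":0,"ay":0,"az":0,"grip":-1},{"dx":0,"dy":0,"dz":0.008,"ax":0,"ay":0,"az":0,"grip":-1}]' >/dev/null; python3 ok.py 5
```

```text
[610.5 101.9  61.6] [-0.2  0.3 -1.4] [0.03 0.02 0.  ]
[610.5 101.9  61.6] [-0.2  0.3 -1.4] [0.03 0.02 0.  ]
[610.5 101.9  61.6] [-0.2  0.3 -1.4] [0.03 0.02 0.  ]
[610.5 101.9  61.6] [-0.2  0.3 -1.4] [0.03 0.02 0.  ]False
False
False
False
```

```bash
sed -i 's/sys.exit(\(.*\))$/sys.exit(int(\1))/' ok.py
python3 -m jog '[{"dx":0,"dy":0,"dz":0.004,"ax":0,"ay":0,"az":0,"grip":-1},{"dx":0,"dy":0,"dz":0.008,"ax":0,"ay":0,"az":0,"grip":-1},{"dx":0,"dy":0,"dz":0.008,"ax":0,"ay":0,"az":0,"grip":-1}]' >/dev/null; python3 ok.py 5 && python3 -m jog '[{"dx":0,"dy":0,"dz":0.004,"ax":0,"ay":0,"az":0,"grip":-1},{"dx":0,"dy":0,"dz":0.008,"ax":0,"ay":0,"az":0,"grip":-1},{"dx":0,"dy":0,"dz":0.008,"ax":0,"ay":0,"az":0,"grip":-1}]' >/dev/null && python3 ok.py 5 && python3 -m jog '[{"dx":0,"dy":0,"dz":0.004,"ax":0,"ay":0,"az":0,"grip":-1},{"dx":0,"dy":0,"dz":0.008,"ax":0,"ay":0,"az":0,"grip":-1},{"dx":0,"dy":0,"dz":0.008,"ax":0,"ay":0,"az":0,"grip":-1}]' >/dev/null && python3 ok.py 5 && python3 -m jog '[{"dx":0,"dy":0,"dz":0.004,"ax":0,"ay":0,"az":0,"grip":-1},{"dx":0,"dy":0,"dz":0.008,"ax":0,"ay":0,"az":0,"grip":-1},{"dx":0,"dy":0,"dz":0.008,"ax":0,"ay":0,"az":0,"grip":-1}]' >/dev/null && python3 ok.py 5
```

```text
[610.5 101.9  59.4] [ 0.2 -0.2 -0.6] [ 0.01 -0.03  0.06]
[610.4 101.8  57.3] [-0.1 -0.1 -0.3] [ 0.03 -0.06  0.07]
[610.4 101.8  55.3] [ 0.1 -0.3 -0.7] [0.07 0.   0.02]
[610.4 101.8  53.3] [ 0.1  0.4 -0.2] [ 0.05 -0.01  0.05]
```

```bash

python3 -m jog '[{"dx":0,"dy":0,"dz":0.004,"ax":0,"ay":0,"az":0,"grip":-1},{"dx":0,"dy":0,"dz":0.008,"ax":0,"ay":0,"az":0,"grip":-1},{"dx":0,"dy":0,"dz":0.008,"ax":0,"ay":0,"az":0,"grip":-1}]' >/dev/null; python3 ok.py 5 && python3 -m jog '[{"dx":0,"dy":0,"dz":0.004,"ax":0,"ay":0,"az":0,"grip":-1},{"dx":0,"dy":0,"dz":0.008,"ax":0,"ay":0,"az":0,"grip":-1},{"dx":0,"dy":0,"dz":0.008,"ax":0,"ay":0,"az":0,"grip":-1}]' >/dev/null && python3 ok.py 5 && python3 -m jog '[{"dx":0,"dy":0,"dz":0.004,"ax":0,"ay":0,"az":0,"grip":-1},{"dx":0,"dy":0,"dz":0.008,"ax":0,"ay":0,"az":0,"grip":-1},{"dx":0,"dy":0,"dz":0.008,"ax":0,"ay":0,"az":0,"grip":-1}]' >/dev/null && python3 ok.py 5 && python3 -m jog '[{"dx":0,"dy":0,"dz":0.004,"ax":0,"ay":0,"az":0,"grip":-1},{"dx":0,"dy":0,"dz":0.008,"ax":0,"ay":0,"az":0,"grip":-1},{"dx":0,"dy":0,"dz":0.008,"ax":0,"ay":0,"az":0,"grip":-1}]' >/dev/null && python3 ok.py 5
```

```text
[610.4 101.9  51.3] [ 0.9 -0.2 -0.6] [ 0.09 -0.   -0.01]
[610.4 101.9  49.3] [ 0.3 -0.4 -0.9] [ 0.03  0.01 -0.02]
[610.4 101.9  47.3] [-0.   0.9 -0.1] [ 0.07 -0.03 -0.04]
[610.4 101.9  45.3] [-0.4 -0.5 -1.1] [ 0.   -0.   -0.02]
```

```bash

python3 -m jog '[{"dx":0,"dy":0,"dz":0.004,"ax":0,"ay":0,"az":0,"grip":-1},{"dx":0,"dy":0,"dz":0.008,"ax":0,"ay":0,"az":0,"grip":-1},{"dx":0,"dy":0,"dz":0.008,"ax":0,"ay":0,"az":0,"grip":-1}]' >/dev/null; python3 ok.py 4 && python3 -m jog '[{"dx":0,"dy":0,"dz":0.004,"ax":0,"ay":0,"az":0,"grip":-1},{"dx":0,"dy":0,"dz":0.006,"ax":0,"ay":0,"az":0,"grip":-1},{"dx":0,"dy":0,"dz":0.006,"ax":0,"ay":0,"az":0,"grip":-1}]' >/dev/null && python3 ok.py 4 && python3 -m jog '[{"dx":0,"dy":0,"dz":0.004,"ax":0,"ay":0,"az":0,"grip":-1},{"dx":0,"dy":0,"dz":0.004,"ax":0,"ay":0,"az":0,"grip":-1},{"dx":0,"dy":0,"dz":0.004,"ax":0,"ay":0,"az":0,"grip":-1}]' >/dev/null && python3 ok.py 4 && python3 -m jog '[{"dx":0,"dy":0,"dz":0.004,"ax":0,"ay":0,"az":0,"grip":-1},{"dx":0,"dy":0,"dz":0.004,"ax":0,"ay":0,"az":0,"grip":-1},{"dx":0,"dy":0,"dz":0.004,"ax":0,"ay":0,"az":0,"grip":-1}]' >/dev/null && python3 ok.py 4
```

```text
[610.4 101.9  43.3] [-0.4 -1.  -0.7] [ 0.03 -0.01  0.03]
[610.5 101.9  41.9] [ 0.7 -0.8 -0.8] [ 0.03 -0.06 -0.03]
[610.6 101.9  41.1] [0.2 0.2 0.5] [ 0.02 -0.02 -0.01]
[610.7 101.9  40.9] [-2.2 -0.3  5.9] [-0.07  0.27  0.01]
```

```bash
python3 -m jog '[{"dx":0,"dy":0,"dz":-0.002,"ax":0,"ay":0,"az":0,"grip":-0.3},{"dx":0,"dy":0,"dz":-0.002,"ax":0,"ay":0,"az":0,"grip":-0.3},{"dx":0,"dy":0,"dz":-0.002,"ax":0,"ay":0,"az":0,"grip":-0.3},{"dx":0,"dy":0,"dz":-0.03,"ax":0,"ay":0,"az":0,"grip":-0.3},{"dx":0,"dy":0,"dz":-0.1,"ax":0,"ay":0,"az":0,"grip":-0.3}]'
python3 -m jog '[{"dx":-0.05,"dy":0,"dz":-0.1,"ax":0,"ay":0,"az":0,"grip":-0.3},{"dx":-0.16,"dy":0,"dz":-0.1,"ax":0,"ay":0,"az":0,"grip":-0.3},{"dx":-0.28,"dy":0,"dz":-0.1,"ax":0,"ay":0,"az":0,"grip":-0.3},{"dx":-0.4,"dy":0,"dz":-0.1,"ax":0,"ay":0,"az":0,"grip":-0.3},{"dx":-0.46,"dy":0,"dz":-0.1,"ax":0,"ay":0,"az":0,"grip":-0.3}]'
python3 - <<'E'
from rig import manip
import numpy as np
for n in("scene","top"):
    np.savez(f"{n}4.npz",**manip.get_image(n))
from h import *
O=((3,150,80),(17,255,255));B=((100,120,60),(125,255,255))
for n,bx in(("top",(190,150,360,262)),("scene",(260,150,400,290))): print(n,"B",blobs(n,*B,bx,4),"O",blobs(n,*O,bx,4))
im=load("scene",4)[0];im2=load("top",4)[0]
a=cv2.resize(im[150:290,260:390],None,fx=3,fy=3,interpolation=cv2.INTER_CUBIC)
b=cv2.resize(im2[130:270,200:330],None,fx=3,fy=3,interpolation=cv2.INTER_CUBIC)
cv2.imwrite("pics/g.png",np.hstack([a,b])[:,:,::-1])
E
python3 go.py 594 -22 80 -7.2
```

```text
clock: 7.82
position: [0.6085, 0.1017, 0.063]
ee_rot: [-0.002, 0.75, 0.662, -0.002]
contact_force: [0.3, -0.0, -0.5]
width: 0.0299
gripper_force: 0.0
clock: 8.23
position: [0.5961, -0.0151, 0.0907]
ee_rot: [0.001, 0.75, 0.662, -0.0]
contact_force: [-0.5, 0.2, -0.5]
width: 0.0297
gripper_force: 0.0
top B [] O [([217.4, 191.9], [22, 37, 12, 11, 108])]
scene B [([317.1, 230.0], [53, 76, 9, 9, 61])] O [([292.8, 197.9], [31, 43, 4, 10, 18])]
t 8.33 pos [596.3 -14.8  90.5] F [ 0.6 -0.3  0.5] w 29.6 gf 0.0
d [-0.0297 -0.0053  0.0419] rows 0.3 a [ 0.0003  0.0005 -0.0009] q [-0.14  0.42  1.66 -0.    1.06 -0.01]
```

View pics/g.png

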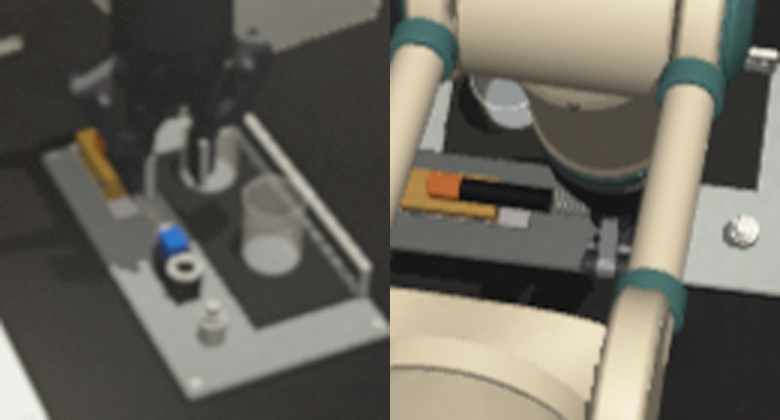

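The spring is lying along the line. Its orange ferrule is on the block (top (217.4,191.9)) and its blue ferrule is on the saddle (scene (317,230)).

```bash
python3 - <<'E'
from h import *
o=ray("top",[217.4,191.9],.052,4);b=ray("scene",[317.1,230],.052,4)
print((o*1e3).round(1),(b*1e3).round(1))
for z in(.052,.072):print((ray("top",[217.4,191.9],z,4)*1e3).round(1))
b0=ray("scene",[270.1,289.7],.054);print("blue at start by scene mask",(b0*1e3).round(1))
print("orange start by top mask",(ray("top",[269.8,279.0],.054)*1e3).round(1))
d=o-b;print(np.hypot(d[0],d[1])*1e3,np.degrees(np.arctan2(-d[0],d[1])))
# beakers
for t,s in(((239,165),None),((292.5,170),None)):print((ray("top",t,.012)*1e3).round(1))
E
```

```text
[608.   97.2  52. ] [592.6 -24.1  52. ]
[608.   97.2  52. ]
[603.6  93.9  72. ]
blue at start by scene mask [ 437.8 -121.1   54. ]
orange start by top mask [ 4.51e+02 -4.00e-01  5.40e+01]
122.22835703603202 -7.282315594230046
[669.5  64.5  12. ]
[660.7 -36.9  12. ]
```

```bash
python3 -m jog '[{"dx":-0.028,"dy":-0.004,"dz":0.04,"ax":0,"ay":0,"az":0,"grip":-0.3},{"dx":-0.028,"dy":-0.004,"dz":0.08,"ax":0,"ay":0,"az":0,"grip":-0.3},{"dx":-0.028,"dy":-0.004,"dz":0.08,"ax":0,"ay":0,"az":0,"grip":-0.3},{"dx":-0.028,"dy":-0.004,"dz":0.08,"ax":0,"ay":0,"az":0,"grip":-0.3}]' >/dev/null
python3 go.py 594.2 -21.5 40 -7.2
```

```text
t 8.67 pos [593.5 -18.   68.6] F [ 0.1  1.  -0.1] w 30.1 gf 0.0
d [-0.0135  0.0048  0.1145] rows 0.7 a [-0.0019 -0.0003  0.0017] q [-0.15  0.44  1.69  0.    1.01 -0.03]
```

```bash
python3 -m jog '[{"dx":0,"dy":0,"dz":0,"ax":0,"ay":0,"az":0,"grip":-0.3},{"dx":0,"dy":0,"dz":0,"ax":0,"ay":0,"az":0,"grip":-0.3},{"dx":0,"dy":0,"dz":0,"ax":0,"ay":0,"az":0,"grip":-0.3}]' >/dev/null
python3 go.py 594.2 -21.5 40 -7.2
```

```text
t 8.92 pos [594.8 -18.6  70.3] F [ 0.4 -0.3  0.1] w 30.0 gf 0.0
d [-0.0118 -0.0011  0.121 ] rows 0.7 a [ 0.0004 -0.0001  0.0016] q [-0.15  0.43  1.69  0.    1.01 -0.03]
```

```bash
python3 -m jog '[{"dx":-0.012,"dy":0,"dz":0.04,"ax":0,"ay":0,"az":0,"grip":-0.3},{"dx":-0.012,"dy":0,"dz":0.08,"ax":0,"ay":0,"az":0,"grip":-0.3},{"dx":-0.012,"dy":0,"dz":0.11,"ax":0,"ay":0,"az":0,"grip":-0.3},{"dx":-0.012,"dy":0,"dz":0.119,"ax":0,"ay":0,"az":0,"grip":-0.3},{"dx":-0.012,"dy":0,"dz":0.119,"ax":0,"ay":0,"az":0,"grip":-0.3}]' >/dev/null
python3 -m jog '[{"dx":0,"dy":0,"dz":0,"ax":0,"ay":0,"az":0,"grip":-0.3},{"dx":0,"dy":0,"dz":0,"ax":0,"ay":0,"az":0,"grip":-0.3}]' >/dev/null
python3 go.py 594.2 -21.5 40 -7.2
```

```text
t 9.5 pos [594.4 -22.1  40.4] F [ 0.1 -0.2 -0.7] w 30.1 gf 0.0
d [ 0.0023 -0.0011  0.0017] rows 0.0 a [ 0.0003 -0.0001  0.0011] q [-0.15  0.47  1.73  0.    0.95 -0.03]
```

Good; close the gripper.

```bash
python3 -m jog '[{"dx":0.002,"dy":0,"dz":0,"ax":0,"ay":0,"az":0,"grip":-1},{"dx":0.002,"dy":0,"dz":0,"ax":0,"ay":0,"az":0,"grip":-1},{"dx":0.002,"dy":0,"dz":0,"ax":0,"ay":0,"az":0,"grip":-1},{"dx":0.002,"dy":0,"dz":0,"ax":0,"ay":0,"az":0,"grip":-1},{"dx":0.002,"dy":0,"dz":0,"ax":0,"ay":0,"az":0,"grip":-1}]' 50 >/dev/null
python3 ok.py 8; python3 go.py 594.2 -21.5 48.5 -7.2
```

```text
[594.7 -21.6  40.9] [0.8 0.1 3.8] [ 0.01  0.03 -0.05]
t 9.92 pos [594.7 -21.6  40.9] F [0.8 0.1 3.8] w 12.5 gf 51.0
d [ 0.     -0.0019 -0.0305] rows 0.2 a [ 0.0008 -0.0001  0.0011] q [-0.15  0.47  1.73  0.    0.95 -0.03]
```

```bash
python3 -m jog '[{"dx":0,"dy":0,"dz":-0.008,"ax":0,"ay":0,"az":0,"grip":-1},{"dx":0,"dy":0,"dz":-0.018,"ax":0,"ay":0,"az":0,"grip":-1},{"dx":0,"dy":0,"dz":-0.028,"ax":0,"ay":0,"az":0,"grip":-1},{"dx":0,"dy":0,"dz":-0.035,"ax":0,"ay":0,"az":0,"grip":-1},{"dx":0,"dy":0,"dz":-0.035,"ax":0,"ay":0,"az":0,"grip":-1}]' >/dev/null; python3 ok.py 8 && python3 -m jog '[{"dx":-0.02,"dy":0,"dz":0,"ax":0,"ay":0,"az":0,"grip":-1},{"dx":-0.04,"dy":0,"dz":0,"ax":0,"ay":0,"az":0,"grip":-1},{"dx":-0.06,"dy":0,"dz":0,"ax":0,"ay":0,"az":0,"grip":-1},{"dx":-0.08,"dy":0,"dz":0,"ax":0,"ay":0,"az":0,"grip":-1},{"dx":-0.08,"dy":0,"dz":0,"ax":0,"ay":0,"az":0,"grip":-1}]' >/dev/null; python3 ok.py 8
python3 - <<'E'
from rig import manip
import numpy as np
for n in("scene","top"):
    np.savez(f"{n}5.npz",**manip.get_image(n))
from h import *
im=load("scene",5)[0];im2=load("top",5)[0]
a=cv2.resize(im[180:280,265:365],None,fx=4,fy=4,interpolation=cv2.INTER_CUBIC)
b=cv2.resize(im2[150:250,240:340],None,fx=4,fy=4,interpolation=cv2.INTER_CUBIC)
cv2.imwrite("pics/i.png",np.hstack([a,b])[:,:,::-1])
E
```

```text
[594.4 -21.6  49.4] [-0.1 -0.4 -0.7] [-0.05  0.01 -0.01]
[591.5 -42.1  48.9] [ 0.7  2.3 -0.8] [ 0.47 -0.04 -0.  ]
```

View pics/i.png

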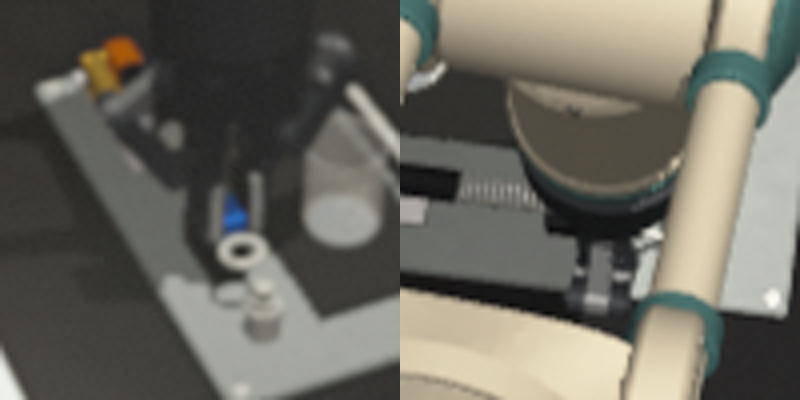

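In the scene crop the eye ring is at about (324.9,242.4), and the post head is just ahead of it at about (330.6,251.8). The orange ferrule is still at the block.

```bash
python3 - <<'E'
from h import *
q=lambda x,y:np.add(((x+.5)/4-.5,(y+.5)/4-.5),(265,180))
e=ray("scene",q(241,251),.0485,5);p=ray("scene",q(263,287),.043,5)
print((e*1e3).round(1),(p*1e3).round(1),((p-e)*1e3).round(1))
a=np.radians(-7.2);d=p-e;print("along -spring",-(d@[-np.sin(a),np.cos(a),0])*1e3,"tooly",(d@[np.cos(a),np.sin(a),0])*1e3)
E
python3 go.py 594.2 -21.5 40 -7.2
```

```text
[589.1 -59.9  48.5] [588.2 -82.2  43. ] [ -1.  -22.4  -5.5]
along -spring 22.303881292496666 tooly 1.8547421673033428
t 10.85 pos [591.6 -41.4  48.9] F [ 0.6  3.7 -1.1] w 12.3 gf 50.5
d [0.0803 0.0005 0.0358] rows 0.5 a [-0.0002 -0.0005  0.0005] q [-0.19  0.46  1.72  0.    0.97 -0.06]
```

```bash
python3 -m jog '[{"dx":-0.025,"dy":0.002,"dz":0,"ax":0,"ay":0,"az":0,"grip":-1},{"dx":-0.05,"dy":0.004,"dz":0,"ax":0,"ay":0,"az":0,"grip":-1},{"dx":-0.075,"dy":0.005,"dz":0,"ax":0,"ay":0,"az":0,"grip":-1},{"dx":-0.091,"dy":0.005,"dz":0,"ax":0,"ay":0,"az":0,"grip":-1},{"dx":-0.091,"dy":0.005,"dz":0,"ax":0,"ay":0,"az":0,"grip":-1}]' >/dev/null;python3 -m jog '[{"dx":0,"dy":0,"dz":0,"ax":0,"ay":0,"az":0,"grip":-1},{"dx":0,"dy":0,"dz":0,"ax":0,"ay":0,"az":0,"grip":-1}]' >/dev/null; python3 ok.py 12
python3 - <<'E'
from rig import manip
import numpy as np
for n in("scene",):
    np.savez(f"{n}6.npz",**manip.get_image(n))
from h import *
im=load("scene",6)[0]
a=cv2.resize(im[225:275,305:355],None,fx=10,fy=10,interpolation=cv2.INTER_CUBIC)
cv2.imwrite("pics/j.png",a[:,:,::-1])
E
```

```text
[589.6 -63.6  48.8] [-0.4  6.6 -1. ] [1.01 0.02 0.14]
```

View pics/j.png

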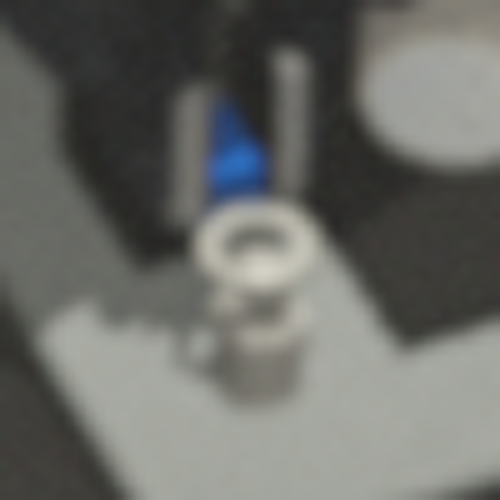

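The ring, centred at about (256,248) in the crop, now sits right over the post head. Its lateral error is small.

```bash
python3 - <<'E'
from h import *
q=lambda x,y:np.add(((x+.5)/10-.5,(y+.5)/10-.5),(305,225))
q4=lambda x,y:np.add(((x+.5)/4-.5,(y+.5)/4-.5),(265,180))
e=ray("scene",q(256,248),.048,6);p=ray("scene",q4(263,287),.043,5);b=ray("scene",q(260,325),.036,6)
a=np.radians(-7.2)
for p in(p,b):
    d=p-e;print((p*1e3).round(1),(e*1e3).round(1),"along",-(d@[-np.sin(a),np.cos(a),0])*1e3,"tooly",(d@[np.cos(a),np.sin(a),0])*1e3)
E
```

```text
[588.2 -82.2  43. ] [587.9 -81.6  48. ] along 0.6555513063420385 tooly 0.31145664709852805
[584.1 -89.8  36. ] [587.9 -81.6  48. ] along 8.708878699146263 tooly -2.8089041727164803
```

```bash
python3 -m jog '[{"dx":-0.003,"dy":0,"dz":0.004,"ax":0,"ay":0,"az":0,"grip":-1},{"dx":-0.003,"dy":0,"dz":0.01,"ax":0,"ay":0,"az":0,"grip":-1},{"dx":-0.003,"dy":0,"dz":0.01,"ax":0,"ay":0,"az":0,"grip":-1}]' >/dev/null; python3 ok.py 9.5 && python3 -m jog '[{"dx":0,"dy":0,"dz":0.004,"ax":0,"ay":0,"az":0,"grip":-1},{"dx":0,"dy":0,"dz":0.008,"ax":0,"ay":0,"az":0,"grip":-1},{"dx":0,"dy":0,"dz":0.008,"ax":0,"ay":0,"az":0,"grip":-1}]' >/dev/null && python3 ok.py 9.5 && python3 -m jog '[{"dx":0,"dy":0,"dz":0.004,"ax":0,"ay":0,"az":0,"grip":-1},{"dx":0,"dy":0,"dz":0.008,"ax":0,"ay":0,"az":0,"grip":-1},{"dx":0,"dy":0,"dz":0.008,"ax":0,"ay":0,"az":0,"grip":-1}]' >/dev/null && python3 ok.py 9.5 && python3 -m jog '[{"dx":0,"dy":0,"dz":0.002,"ax":0,"ay":0,"az":0,"grip":-1},{"dx":0,"dy":0,"dz":0.004,"ax":0,"ay":0,"az":0,"grip":-1},{"dx":0,"dy":0,"dz":0.004,"ax":0,"ay":0,"az":0,"grip":-1}]' >/dev/null && python3 ok.py 9.5
```

```text
[589.6 -64.1  46.3] [ 0.6  6.2 -0. ] [ 1.24 -0.06  0.09]
[589.7 -64.1  44.6] [0.5 7.1 2.3] [ 1.4  -0.01  0.13]
[589.9 -64.   42.8] [-0.4  6.6  3.3] [ 1.48 -0.01  0.13]
[589.8 -64.1  41.7] [-0.2  6.2  1.7] [ 1.28 -0.02  0.11]
```

```bash
python3 -m jog '[{"dx":0,"dy":0,"dz":0.002,"ax":0,"ay":0,"az":0,"grip":-1},{"dx":0,"dy":0,"dz":0.004,"ax":0,"ay":0,"az":0,"grip":-1},{"dx":0,"dy":0,"dz":0.004,"ax":0,"ay":0,"az":0,"grip":-1}]' >/dev/null; python3 ok.py 10
python3 - <<'E'
from rig import manip
import numpy as np
np.savez("scene7.npz",**manip.get_image("scene"))
from h import *
im=load("scene",7)[0]
a=cv2.resize(im[225:275,305:355],None,fx=8,fy=8,interpolation=cv2.INTER_CUBIC)
b=cv2.resize(im[180:230,265:315],None,fx=8,fy=8,interpolation=cv2.INTER_CUBIC)
cv2.imwrite("pics/k.png",np.hstack([a,b])[:,:,::-1])
E
```

```text
[589.9 -64.1  40.8] [-0.3  5.6  1.8] [1.42 0.01 0.2 ]
```

View pics/k.png

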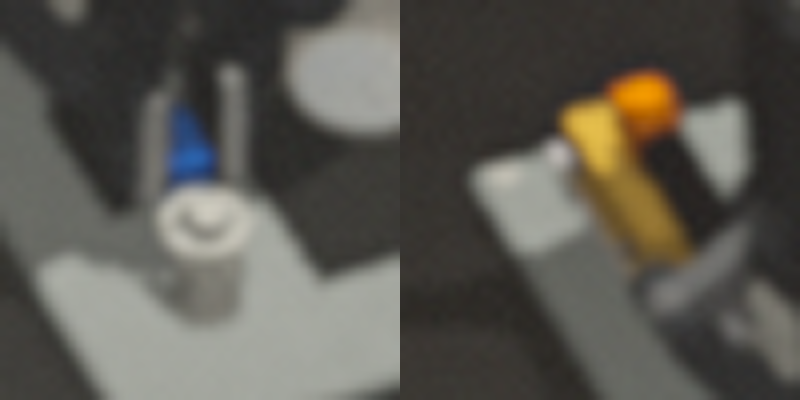

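The post head pokes through the ring, so the eye is down around the neck. The orange ferrule is still at the block. I'll ease the eye toward the block under the head, then let go.

```bash
python3 -m jog '[{"dx":0,"dy":0,"dz":0.003,"ax":0,"ay":0,"az":0,"grip":-1},{"dx":0.005,"dy":0,"dz":0.003,"ax":0,"ay":0,"az":0,"grip":-1},{"dx":0.01,"dy":0,"dz":0.003,"ax":0,"ay":0,"az":0,"grip":-1},{"dx":0.014,"dy":0,"dz":0.003,"ax":0,"ay":0,"az":0,"grip":-1},{"dx":0.014,"dy":0,"dz":0.003,"ax":0,"ay":0,"az":0,"grip":-1}]' >/dev/null; python3 ok.py 12 && python3 -m jog '[{"dx":0,"dy":0,"dz":0,"ax":0,"ay":0,"az":0,"grip":-0.8},{"dx":0,"dy":0,"dz":0,"ax":0,"ay":0,"az":0,"grip":-0.6},{"dx":0,"dy":0,"dz":0,"ax":0,"ay":0,"az":0,"grip":-0.3},{"dx":0,"dy":0,"dz":0,"ax":0,"ay":0,"az":0,"grip":-0.3},{"dx":0,"dy":0,"dz":0,"ax":0,"ay":0,"az":0,"grip":-0.3}]'; python3 ok.py 12
```

```text
[590.5 -61.5  40.3] [-1.5  4.   4.1] [ 1.1   0.19 -0.02]
clock: 13.62
position: [0.5906, -0.0622, 0.0396]
ee_rot: [0.0, 0.75, 0.662, -0.0]
contact_force: [-0.8, 0.5, 0.1]
width: 0.0298
gripper_force: 0.0
[590.6 -62.2  39.6] [-0.8  0.5  0.1] [-0.   -0.02  0.  ]
```

Raise straight up and away (toward the robot), then verify.

```bash
python3 -m jog '[{"dx":0,"dy":0,"dz":-0.03,"ax":0,"ay":0,"az":0,"grip":-0.3},{"dx":0,"dy":0,"dz":-0.1,"ax":0,"ay":0,"az":0,"grip":-0.3},{"dx":0,"dy":0,"dz":-0.2,"ax":0,"ay":0,"az":0,"grip":-0.3},{"dx":0,"dy":0,"dz":-0.33,"ax":0,"ay":0,"az":0,"grip":-0.3},{"dx":0,"dy":0,"dz":-0.45,"ax":0,"ay":0,"az":0,"grip":-0.3}]' >/dev/null; python3 -m jog '[{"dx":0,"dy":-0.15,"dz":-0.1,"ax":0,"ay":0,"az":0,"grip":-0.3},{"dx":0,"dy":-0.3,"dz":-0.1,"ax":0,"ay":0,"az":0,"grip":-0.3},{"dx":0,"dy":-0.45,"dz":-0.1,"ax":0,"ay":0,"az":0,"grip":-0.3},{"dx":0,"dy":-0.6,"dz":-0.1,"ax":0,"ay":0,"az":0,"grip":-0.3},{"dx":0,"dy":-0.75,"dz":-0.1,"ax":0,"ay":0,"az":0,"grip":-0.3}]'
python3 - <<'E'
from rig import manip
import numpy as np
for n in("scene","top"): np.savez(n+"8.npz",**manip.get_image(n))
from h import *
im=load("scene",8)[0]
a=cv2.resize(im[175:275,275:375],None,fx=5,fy=5,interpolation=cv2.INTER_CUBIC)
b=cv2.resize(load("top",8)[0][170:220,195:335],None,fx=5,fy=5,interpolation=cv2.INTER_CUBIC)
c=np.zeros((250,500,3),np.uint8)
b=cv2.resize(b,(500,179));
cv2.imwrite("pics/l.png",np.vstack([a[:420],b])[:,:,::-1])
O=((3,150,120),(17,255,255));B=((100,120,60),(125,255,255))
ot=blobs("top",*O,(190,170,345,230),8);os=blobs("scene",*O,(270,170,390,280),8);bt=blobs("top",*B,(190,170,345,230),8);bs=blobs("scene",*B,(270,170,390,280),8)
print(ot,os,bt,bs)
try: print((tri(ot[0][0],os[0][0],8)*1e3).round(1),(tri(bt[0][0],bs[0][0],8)*1e3).round(1))
except Exception as e: print(e)
E
```

```text
clock: 14.45
position: [0.4027, -0.0382, 0.1778]
ee_rot: [0.001, 0.749, 0.662, 0.0]
contact_force: [-0.3, -1.0, 1.3]
width: 0.03
gripper_force: 0.0
[([218.4, 192.3], [22, 17, 13, 11, 63])] [([295.0, 193.2], [20, 19, 10, 11, 38])] [([304.4, 202.8], [109, 29, 12, 9, 84])] [([325.3, 242.4], [52, 68, 8, 10, 58])]
[606.1  93.7  60.8] [589.8 -60.4  48.5]
```

View pics/l.png

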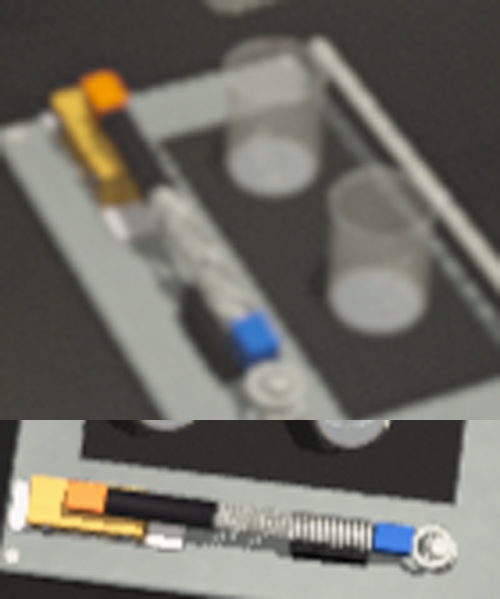

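The eye is under the head, but the orange end looks raised: triangulated top z is about 61 against about 54 expected. I'll measure it properly and then press it home with closed fingers.

```bash
python3 - <<'E'
from h import *
print("start orange mask tri",(tri([269.8,279.0],[249.2,246.0])*1e3).round(1))
for z in(.052,.060):print((ray("top",[218.4,192.3],z,8)*1e3).round(1),(ray("scene",[295,193.2],z,8)*1e3).round(1))
E
python3 go.py 500 30 170 -7.2;python3 go.py 609 95 100 -7.2
```

```text
start orange mask tri [452.1  -0.9  55.5]
[607.3  95.3  52. ] [612.4 103.6  52. ]
[605.5  94.1  60. ] [607.6  94.4  60. ]
t 14.55 pos [397.2 -36.7 177. ] F [0.6 0.  0.1] w 29.7 gf 0.0
d [0.3157 0.3752 0.0258] rows 2.9 a [-0.0039 -0.0001  0.0011] q [-0.27  0.05  1.93 -0.    1.16 -0.14]
t 14.55 pos [397.2 -36.7 177. ] F [0.6 0.  0.1] w 29.7 gf 0.0
d [0.6276 0.7774 0.3034] rows 6.3 a [-0.0039 -0.0001  0.0011] q [-0.27  0.05  1.93 -0.    1.16 -0.14]
```

```bash
python3 -m jog '[{"dx":0.12,"dy":0.11,"dz":0,"ax":0,"ay":0,"az":0,"grip":-1},{"dx":0.24,"dy":0.22,"dz":0,"ax":0,"ay":0,"az":0,"grip":-1},{"dx":0.35,"dy":0.34,"dz":0,"ax":0,"ay":0,"az":0,"grip":-1},{"dx":0.46,"dy":0.46,"dz":0,"ax":0,"ay":0,"az":0,"grip":-1},{"dx":0.55,"dy":0.58,"dz":0,"ax":0,"ay":0,"az":0,"grip":-1}]' >/dev/null; python3 -m jog '[{"dx":0.04,"dy":0.08,"dz":0,"ax":0,"ay":0,"az":0,"grip":-1},{"dx":0.075,"dy":0.16,"dz":0.1,"ax":0,"ay":0,"az":0,"grip":-1},{"dx":0.075,"dy":0.19,"dz":0.2,"ax":0,"ay":0,"az":0,"grip":-1},{"dx":0.075,"dy":0.19,"dz":0.3,"ax":0,"ay":0,"az":0,"grip":-1},{"dx":0.075,"dy":0.19,"dz":0.3,"ax":0,"ay":0,"az":0,"grip":-1}]';python3 -m jog '[{"dx":0,"dy":0,"dz":0,"ax":0,"ay":0,"az":0,"grip":-1},{"dx":0,"dy":0,"dz":0,"ax":0,"ay":0,"az":0,"grip":-1}]' >/dev/null
python3 go.py 608 95.5 66 -7.2
```

```text
clock: 15.38
position: [0.6124, 0.0929, 0.0972]
ee_rot: [-0.003, 0.749, 0.662, -0.004]
contact_force: [-1.5, -0.2, -1.2]
width: -0.0003
gripper_force: 0.0
t 15.55 pos [615.8  93.  103.6] F [-0.5 -0.2 -0.3] w 0.1 gf 0.0
d [ 0.0062 -0.0324  0.1504] rows 0.9 a [ 0.0013 -0.0002  0.0011] q [ 0.04  0.44  1.59 -0.    1.11  0.16]
```

```bash
python3 -m jog '[{"dx":0.006,"dy":-0.032,"dz":0.04,"ax":0,"ay":0,"az":0,"grip":-1},{"dx":0.006,"dy":-0.032,"dz":0.08,"ax":0,"ay":0,"az":0,"grip":-1},{"dx":0.006,"dy":-0.032,"dz":0.12,"ax":0,"ay":0,"az":0,"grip":-1},{"dx":0.006,"dy":-0.032,"dz":0.145,"ax":0,"ay":0,"az":0,"grip":-1},{"dx":0.006,"dy":-0.032,"dz":0.145,"ax":0,"ay":0,"az":0,"grip":-1}]' >/dev/null;python3 -m jog '[{"dx":0,"dy":0,"dz":0,"ax":0,"ay":0,"az":0,"grip":-1},{"dx":0,"dy":0,"dz":0,"ax":0,"ay":0,"az":0,"grip":-1}]' >/dev/null
python3 go.py 608 95.5 60 -7.2
```

```text
t 16.13 pos [607.6  95.4  66.4] F [-0.9 -0.3  0.6] w 0.1 gf 0.0
d [0.0005 0.0016 0.0256] rows 0.2 a [ 0.0006 -0.0001  0.0011] q [0.04 0.46 1.65 0.   1.03 0.17]
```

Now press down in 2 mm steps, stopping at 10 N.

```bash

python3 -m jog '[{"dx":0,"dy":0,"dz":0.008,"ax":0,"ay":0,"az":0,"grip":-1},{"dx":0,"dy":0,"dz":0.016,"ax":0,"ay":0,"az":0,"grip":-1},{"dx":0,"dy":0,"dz":0.016,"ax":0,"ay":0,"az":0,"grip":-1}]' >/dev/null; python3 ok.py 8 && python3 -m jog '[{"dx":0,"dy":0,"dz":0.004,"ax":0,"ay":0,"az":0,"grip":-1},{"dx":0,"dy":0,"dz":0.008,"ax":0,"ay":0,"az":0,"grip":-1},{"dx":0,"dy":0,"dz":0.008,"ax":0,"ay":0,"az":0,"grip":-1}]' >/dev/null && python3 ok.py 8 && python3 -m jog '[{"dx":0,"dy":0,"dz":0.004,"ax":0,"ay":0,"az":0,"grip":-1},{"dx":0,"dy":0,"dz":0.008,"ax":0,"ay":0,"az":0,"grip":-1},{"dx":0,"dy":0,"dz":0.008,"ax":0,"ay":0,"az":0,"grip":-1}]' >/dev/null && python3 ok.py 8 && python3 -m jog '[{"dx":0,"dy":0,"dz":0.004,"ax":0,"ay":0,"az":0,"grip":-1},{"dx":0,"dy":0,"dz":0.008,"ax":0,"ay":0,"az":0,"grip":-1},{"dx":0,"dy":0,"dz":0.008,"ax":0,"ay":0,"az":0,"grip":-1}]' >/dev/null && python3 ok.py 8
```

```text
[606.9  95.5  61.9] [-0.  -0.4  0.1] [ 0.02  0.01 -0.01]
[607.2  95.6  60.3] [ 0.2 -0.2  2. ] [-0.04  0.04 -0.07]
[607.3  95.8  58.4] [0.6 0.8 3.3] [0.19 0.02 0.02]
[607.3  96.1  56.4] [-0.1  2.3  4.4] [0.42 0.01 0.01]
```

Contact came at about 60 mm and the ferrule is sliding down smoothly. Continue.

```bash

python3 -m jog '[{"dx":0,"dy":0,"dz":0.004,"ax":0,"ay":0,"az":0,"grip":-1},{"dx":0,"dy":0,"dz":0.008,"ax":0,"ay":0,"az":0,"grip":-1},{"dx":0,"dy":0,"dz":0.008,"ax":0,"ay":0,"az":0,"grip":-1}]' >/dev/null; python3 ok.py 9 && python3 -m jog '[{"dx":0,"dy":0,"dz":0.004,"ax":0,"ay":0,"az":0,"grip":-1},{"dx":0,"dy":0,"dz":0.006,"ax":0,"ay":0,"az":0,"grip":-1},{"dx":0,"dy":0,"dz":0.006,"ax":0,"ay":0,"az":0,"grip":-1}]' >/dev/null && python3 ok.py 9 && python3 -m jog '[{"dx":0,"dy":0,"dz":0.004,"ax":0,"ay":0,"az":0,"grip":-1},{"dx":0,"dy":0,"dz":0.004,"ax":0,"ay":0,"az":0,"grip":-1},{"dx":0,"dy":0,"dz":0.004,"ax":0,"ay":0,"az":0,"grip":-1}]' >/dev/null && python3 ok.py 9 && python3 -m jog '[{"dx":0,"dy":0,"dz":0.004,"ax":0,"ay":0,"az":0,"grip":-1},{"dx":0,"dy":0,"dz":0.004,"ax":0,"ay":0,"az":0,"grip":-1},{"dx":0,"dy":0,"dz":0.004,"ax":0,"ay":0,"az":0,"grip":-1}]' >/dev/null && python3 ok.py 9
```

```text
[607.4  96.4  54.4] [-0.3  2.9  5.3] [0.59 0.   0.02]
[607.4  96.6  53.1] [-0.3  3.7  4.7] [0.64 0.06 0.04]
[607.5  96.7  52.1] [-0.8  3.6  5.8] [0.69 0.08 0.02]
[607.5  96.7  52.1] [-1.5  4.7 10.6] [ 0.7   0.31 -0.01]
```

The force jumped at z = 52, which is the seated height. Back off and check.

```bash
python3 -m jog '[{"dx":0,"dy":0,"dz":-0.006,"ax":0,"ay":0,"az":0,"grip":-1},{"dx":0,"dy":0,"dz":-0.03,"ax":0,"ay":0,"az":0,"grip":-1},{"dx":0,"dy":0,"dz":-0.12,"ax":0,"ay":0,"az":0,"grip":-1},{"dx":0,"dy":0,"dz":-0.25,"ax":0,"ay":0,"az":0,"grip":-1},{"dx":0,"dy":0,"dz":-0.4,"ax":0,"ay":0,"az":0,"grip":-1}]' >/dev/null; python3 -m jog '[{"dx":0,"dy":-0.15,"dz":-0.1,"ax":0,"ay":0,"az":0,"grip":-1},{"dx":-0.05,"dy":-0.3,"dz":-0.1,"ax":0,"ay":0,"az":0,"grip":-1},{"dx":-0.15,"dy":-0.45,"dz":-0.1,"ax":0,"ay":0,"az":0,"grip":-1},{"dx":-0.25,"dy":-0.6,"dz":-0.1,"ax":0,"ay":0,"az":0,"grip":-1},{"dx":-0.35,"dy":-0.75,"dz":-0.1,"ax":0,"ay":0,"az":0,"grip":-1}]' >/dev/null;python3 -m jog '[{"dx":0,"dy":0,"dz":0,"ax":0,"ay":0,"az":0,"grip":-1},{"dx":0,"dy":0,"dz":0,"ax":0,"ay":0,"az":0,"grip":-1}]'
python3 - <<'E'
from rig import manip
import numpy as np
for n in("scene","top"): np.savez(n+"9.npz",**manip.get_image(n))
from h import *
a=cv2.resize(load("scene",9)[0][175:275,275:375],None,fx=5,fy=5,interpolation=cv2.INTER_CUBIC)
cv2.imwrite("pics/m.png",a[:,:,::-1])
O=((3,150,120),(17,255,255));B=((100,120,60),(125,255,255))
ot=blobs("top",*O,(190,170,345,230),9);os=blobs("scene",*O,(270,170,390,280),9);bt=blobs("top",*B,(190,170,345,230),9);bs=blobs("scene",*B,(270,170,390,280),9)
print(ot,os,bt,bs)
print((tri(ot[0][0],os[0][0],9)*1e3).round(1),(tri(bt[0][0],bs[0][0],9)*1e3).round(1))
E
```

```text
clock: 19.13
position: [0.4174, 0.0359, 0.1754]
ee_rot: [-0.0, 0.75, 0.661, -0.0]
contact_force: [1.2, -0.2, 0.6]
width: 0.0001
gripper_force: 0.0
[([218.7, 192.3], [23, 18, 12, 10, 86])] [([295.4, 196.3], [22, 21, 7, 10, 25])] [([304.4, 202.9], [109, 29, 12, 9, 83])] [([325.3, 242.8], [52, 69, 8, 9, 57])]
[608.   94.8  51. ] [589.9 -60.3  47.4]
```

View pics/m.png

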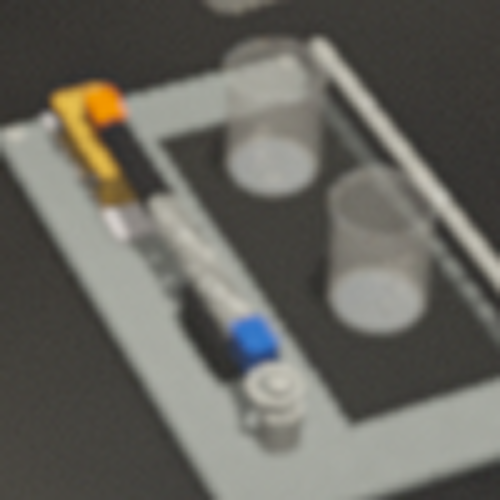

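The orange ferrule now sits on the block at crop (103,104), with its top at about z = 51 mm. The eye is round the post under the head at crop (272,385), and the beakers are where they were.

```bash
python3 -c "
from rig import manip;print(manip.sign_off())"
```

```text
the job is handed in; nothing more can be done
None
```

The spring is strung between the block hole and the post, with the hook fully home, the eye under the head and the robot clear. While I strung the eye, the hook rode up about 7 mm, so after letting go I pressed it home again (about 12 N peak). I handed the job in at about 19 s.

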